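# Gauge the next lens barrel in the V stand

### The job

Press the pedal of the gauge stand fully down so that it tips the measured lens barrel out of the V into the chute behind (leave that barrel to the pedal, do not touch it), and let the pedal come up again. Then take the other lens barrel, the one with the narrow waist lying in the rest tray, lay it in the V with its waist over the gauge plunger, and press it down firmly so that it bears on both faces of the V along its length. Finish while still holding it pressed there for the reading, and leave the plain tube in the tray where it is.

Things in the scene. Friction and masses are not known exactly. Their poses are not given: they have to be found in the camera images.
- gauge_stand: fixed stand: grey base 290 x 120 x 10 mm, steel V block pair, dial gauge between them, pedal in front, roll-off chute behind (rails, open in the middle, end stop 118 mm behind the V). Origin on the table below the middle of the V; x from pedal to chute, y along the V, z up. The V blocks stand at y = -40..-22 and 22..40 mm; ejector finger plates at y = 42..48 mm on either side
- v_seat (a point): axis and middle of a barrel fully home in the V: 74 mm above the table; axes as the stand's. Between the V blocks 40 mm along y is free for the fingers, down to 50 mm above the table, except the 8 mm gauge stem on the middle line. A push of 10 to 15 N straight down seats a barrel firmly on both faces
- v_face_near: front halves of the V blocks, whose sloping faces form the near face of the V (towards the pedal); 90 degree V, apex 51 mm and near lip 71 mm above the table; origin and axes as the stand's
- v_face_far: rear halves of the V blocks, whose sloping faces form the far face of the V (towards the chute), lip 65 mm above the table; origin and axes as the stand's
- eject_pedal (a joint): turn of the spring pedal with its ejector fingers about a shaft along y, 75 mm in front of the V, 32 mm up: 0 = up, 0.30 rad = down on its stop; springs back. Full down takes about 9 N on the pad, which sinks 22 mm; the fingers then lift the barrel over the far lip and it rolls down the chute by itself
- pedal_pad (a point): centre of the top of the ribbed pedal pad (38 x 40 mm), 146 mm in front of the V and 45 mm to the -y side of the stand's middle, 47 mm above the table when up; moves with the pedal
- chute_rest (a point): where the axis of the ejected barrel comes to lie in the chute, against the end stop: 100 mm behind the V, 65 mm above the table
- gauge_plunger (a joint): travel of the vertical gauge plunger (8 mm button under the barrel's waist, in the middle of the stand): 0 m with a barrel fully home, negative as it rises, to -0.003 m when free; its spring pushes up with about 1.4 N, less than a barrel's weight
- barrel_done: the measured lens barrel, lying in the V at the start: bright aluminium, 100 mm long, both ends 32 mm in diameter and 30 mm long, between them a waist of 24 mm diameter and 40 mm length with dark grip rings; lens glass in the ends; about 0.2 kg. Origin at its middle on the axis, y along its length
- barrel_next: the lens barrel to be gauged, same make (100 mm long, ends 32 mm, waist 24 mm in diameter and 40 mm long), lying in one of the two places of the rest tray with its axis 35 mm above the table. Origin at its middle on the axis, y along its length
- plain_tube: a plain straight aluminium tube, 28 mm in diameter, 100 mm long, no waist, lying in the other place of the rest tray with its axis 32 mm above the table; stays there. Origin at its middle, y along its length
- rest_tray: fixed rest: grey plate 164 x 94 x 6 mm with two places 80 mm apart (40 mm either side of the origin along its x), each with two black V saddles, 26 mm high, under the ends of the barrel (at 28..38 mm either side of the middle); free between the saddles down to the plate. Origin on the table below its middle, y along the barrels
Not all that is in view belongs to the job. What is shaped like the barrel_done but red is not meant.

How it is judged:
By the outcome, as a careful person would: the job done as asked, in the order asked, and still so for the second after the job is handed in, while the arm keeps its last pose, push and grip.
It also fails if it takes over 58 s, if anything falls off the work surface, if the arm or the gripper's body presses on something with over 40 N, if the wrist force passes 120 N, or if a joint passes its speed limit or range.

### The arm

A 6-joint arm with a two-finger parallel gripper is mounted at the origin on a cart in front of the work surface, level with it; the furniture and walls round the work are solid. World frame = base frame: x ahead of the robot, y to its left, z up, the work surface at z = 0. Lengths are in m, angles in rad, forces in N, time in s.
With the tool pointing down it reaches from about 0.35 to 0.725 m from the base axis. Payload 4.3 kg.
Tool frame: the origin (TCP) lies midway between the tips of the shut fingers; the grasp point (between the pads) lies 19 mm behind it; x points along the fingers, y is the direction in which the jaws open and shut, and the axes are right-handed (so a half turn about x gives the same grasp; the last joint's range is limited). The gripper opens to 85 mm and grips with 20 to 120 N. Pads are 22 mm wide; open, the fingers measure 114 mm over their backs; the gripper's body (76 mm by 85 mm) begins 54 mm behind the grasp point. The pads swing forward as they close: fully open they stand 13 mm farther back than shut.
Start: joints at [-1.378, 0.377, 0.081, 1.274, 0, 1.46], TCP at [0.171, -0.549, 0.231] pointing down, gripper open.
Joint ranges: [-2.72, 2.72], [-0.84, 1.66], [-1.02, 1.22], [-1.77, 2.12], [-1.37, 1.28], [-3.14, 3.14]. Speed limits (rad/s): [2.57, 2.57, 3.14, 3.14, 3.14, 3.14].

### API

Orientations are given as a unit quaternion [w, x, y, z].
In Python, from bench import ctrl, optics gives the robot as it stands.
- The arm moves only by the tool servo_tool, never from a script. Its argument "plan" is a list of rows, each an object of numbers: "x", "y", "z": the shift along the world's x, y, z in units of 30 mm (1.0 is 30 mm); "ax", "ay", "az": the turn, a rotation vector about the world's x, y, z in rad. A call has 1 to 20 rows; each row is the pose to reach, as a shift and turn from the pose measured when the call began; what a row does not reach only later rows make up. A row lasts 1/10 s, in which the tool goes at most 50 mm and 8.59 degrees, less where a joint would pass 70% of its speed; a pose out of reach is approached as far as the arm can. A call with a gripper value outside its range is refused whole. "grip" is the finger opening in mm, from 0 to 85.4, set as the call begins (left out, the last holds). The fingers move at their own pace and stop on an object; "newtons" is the grip in N (left out, the last holds). Time passes only in rows, so rows that repeat a pose let the fingers close. It gives the time, the measured TCP pose, the force and the opening at its end, in the units of the state.
- ctrl.get_state(): the state, without advancing time (a new reading comes with each control period).
- optics.capture(name): name is "side" or "top"; returns the picture (420x560x3 uint8, red, green, blue); there is no depth.
- optics.get_calibration(name): a dict with "mtx" (3x3 intrinsics, pixels), "world_from_camera" (4x4, takes a point from camera to world coordinates). Camera axes: x right, y down, z forward; pixel columns grow to the right and rows downward; lengths in m; the calibration is good to about 2 mm. A picture is of the moment at which its call begins. get_calibration takes no time and is no camera call.
- ctrl.hand_in(): hands the job in, once; it reports no verdict.
Trained networks look in the newest picture that a camera, given by its name, has taken for a name from the list of things; names that differ only in an ending like _2 or _b are one class to them, and where a whole thing is asked for, a point or a joint stands for the part that bears it (a point fixed in the world has none). Each returns a list of dicts, best first, with "conf" (0 to 1); they miss things now and then, are a little off and sometimes report something else, mostly with a low value. They report only what shows in the picture. A call takes as long as a camera call. They do not tell look-alikes from the thing itself.
- optics.find_in(camera, label): "rect" ([centre column, centre row, width, height] in pixels, round what is visible of it).
- optics.regions_of(camera, label): "region" (420x560 bool, what is visible of it) and "rect" ([centre column, centre row, width, height] in pixels, round what is visible of it).
- optics.tip_of(camera, label): "position" ([column, row] in pixels: a listed point, or the origin of a listed thing).
The state is a dict: "time": time; "joint_positions": joint angles; "qvel": joint speeds; "joint_torque": joint torques, N m; "tcp_pos": TCP position; "eef_rot": TCP orientation; "wrist_force": force on the tool from outside, world axes, zero at the start; "moment": the same for the moment, N m; "finger_gap": finger opening in m.
Only numpy, scipy, OpenCV 4.12 (cv2) and the standard library are available. Lean on these libraries where they do the work, as an engineer would, in place of code of your own. Each camera call takes 0.05 s, during which the arm holds its last target. There are 200 camera calls.

## Working session

There is one attempt and no reset: what is moved stays moved. The work goes in short steps, Python scripts to look and compute and a tool call to move; the robot and the scene stay as the last step left them, time stands still between calls to the robot, and variables do not carry over. Pictures are saved under pics/ and viewed, about 8 in all and at most 12, crops included, and the job is handed in when it is done.

Besides the shell and the picture viewer there is one more tool, called by a JSON object that holds its "name" and its "arguments". servo_tool: Moves the arm, as the interface text tells. Its arguments: {"type":"object","properties":{"plan":{"type":"array"},"grip":{"type":"number"},"newtons":{"type":"number"}},"required":["plan"]}

```bash
mkdir -p pics; ls; cat > h.py <<'E'
import numpy as np, cv2
from bench import ctrl, optics
def cal(c):
    k=optics.get_calibration(c); return np.array(k["mtx"]),np.array(k["world_from_camera"])
def ray(c,p):
    K,T=cal(c); d=T[:3,:3]@np.linalg.solve(K,[p[0],p[1],1]); return T[:3,3],d
def onz(c,p,z):
    o,d=ray(c,p); return o+d*(z-o[2])/d[2]
def proj(c,P):
    K,T=cal(c); q=np.linalg.inv(T)@np.append(P,1); u=K@q[:3]; return u[:2]/u[2]
def tri(p1,p2):
    (a,d),(b,e)=ray("top",p1),ray("side",p2)
    s=np.linalg.lstsq(np.c_[d,-e],b-a,rcond=None)[0]; x,y=a+d*s[0],b+e*s[1]
    return (x+y)/2,np.linalg.norm(x-y)
def save(c,n):
    im=optics.capture(c); cv2.imwrite(f"pics/{n}.png",im[...,::-1]); return im
E
python3 - <<'E'
from h import *
a=save("top","t0");b=save("side","s0")
cv2.imwrite("pics/t0b.png",cv2.resize(a[...,::-1],(800,600),interpolation=cv2.INTER_CUBIC))
cv2.imwrite("pics/s0b.png",cv2.resize(b[...,::-1],(800,600),interpolation=cv2.INTER_CUBIC))
np.set_printoptions(precision=3,suppress=True)
for c in("top","side"):
    print(c,cal(c)[1])
    for l in("gauge_stand","v_seat","pedal_pad","chute_rest","barrel_done","barrel_next","plain_tube","rest_tray"):
        print(l,[(np.round(r["position"],1).tolist(),round(r["conf"],2)) for r in optics.tip_of(c,l)[:3]])
print(ctrl.get_state())
E
```

```text
pics
top [[-0.094 -0.97   0.225  0.35 ]
 [-0.996  0.091 -0.026  0.146]
 [ 0.005 -0.227 -0.974  1.055]
 [ 0.     0.     0.     1.   ]]
gauge_stand [([243.6, 214.3], 0.65)]
v_seat [([241.8, 209.3], 0.72)]
pedal_pad [([246.6, 270.0], 0.85)]
chute_rest [([248.6, 174.3], 0.94)]
barrel_done [([239.0, 205.5], 0.97), ([173.6, 264.4], 0.69)]
barrel_next [([400.9, 203.6], 0.74)]
plain_tube [([387.6, 230.4], 0.63)]
rest_tray [([392.4, 220.6], 0.64)]
side [[-0.821 -0.251  0.514  0.012]
 [-0.572  0.37  -0.732  0.914]
 [-0.006 -0.894 -0.447  0.564]
 [ 0.     0.     0.     1.   ]]
gauge_stand [([253.9, 257.3], 0.62)]
v_seat [([254.4, 226.3], 0.89)]
pedal_pad [([315.9, 260.4], 0.89)]
chute_rest [([346.5, 184.6], 0.67), ([223.5, 215.3], 0.61)]
barrel_done [([251.8, 232.8], 0.63), ([242.8, 317.7], 0.62)]
barrel_next [([346.4, 185.4], 0.54)]
plain_tube [([361.9, 195.8], 0.65), ([314.5, 260.1], 0.64), ([253.0, 252.2], 0.26)]
rest_tray [([351.2, 198.5], 0.97)]
{'time': 0.9, 'joint_positions': array([-1.378,  0.377,  0.081,  1.274,  0.   ,  1.46 ]), 'qvel': array([ 0.001, -0.001, -0.   ,  0.001,  0.001, -0.001]), 'joint_torque': array([  0.   , -46.351,  27.016,  -0.   ,  -0.   ,   0.   ]), 'tcp_pos': array([ 0.171, -0.549,  0.231]), 'eef_rot': array([ 0.107,  0.699,  0.107, -0.699]), 'wrist_force': array([-0.215,  0.83 , -0.385]), 'moment': array([ 0.026, -0.022, -0.008]), 'finger_gap': 0.08559056444900688}
```

View pics/t0b.png

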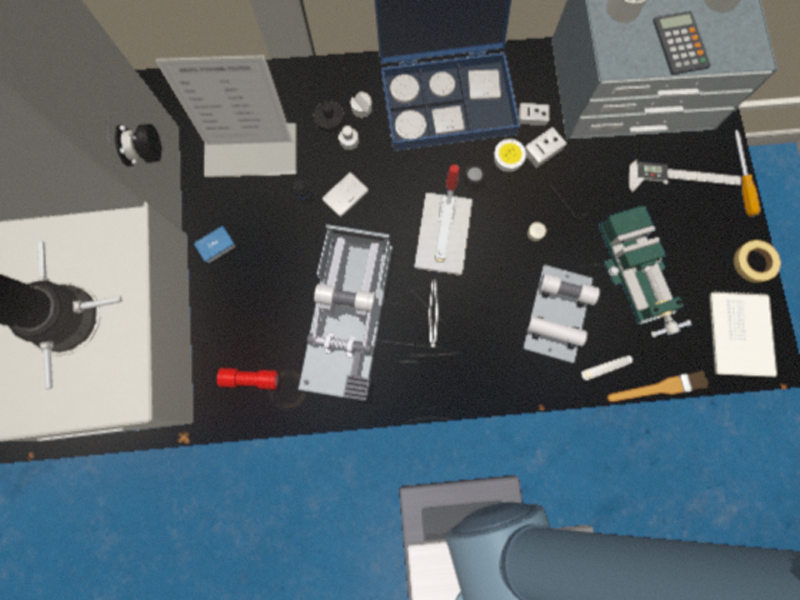

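View pics/s0b.png

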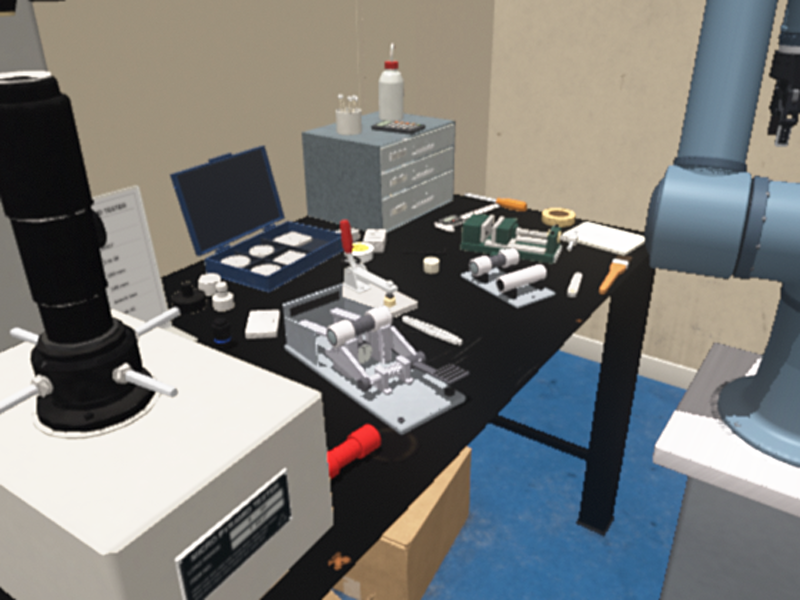

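The top view shows the stand with barrel_done at (239,209) px and the pedal at (249,270). In the tray, the waisted barrel is at (400,203) and the plain tube at (390,232). The red decoy is at (173,264). Next I fit the poses.

```bash
cat >> h.py <<'E'
from scipy.optimize import least_squares
np.set_printoptions(precision=4,suppress=True)
def W(p,l):
    c,s=np.cos(p[2]),np.sin(p[2]); return np.array([p[0]+c*l[0]-s*l[1],p[1]+s*l[0]+c*l[1],l[2]])
def fit(obs,p0):
    f=lambda p: np.concatenate([proj(c,W(p,l))-u for c,l,u in obs])
    r=least_squares(f,p0,loss="soft_l1",f_scale=1.5,x_scale=[.01,.01,.1]); return r.x,r.fun.reshape(-1,2)
def axis(c,label,z,near):
    R=[r for r in optics.regions_of(c,label)]
    r=min(R,key=lambda r:np.hypot(*(np.array(r["rect"][:2])-near)))
    (cx,cy),(w,h),a=cv2.minAreaRect(np.argwhere(r["region"])[:,::-1].astype(np.float32))
    b=cv2.boxPoints(((cx,cy),(w,h),a)); 
    i=0 if np.linalg.norm(b[0]-b[1])<np.linalg.norm(b[1]-b[2]) else 1
    e1,e2=(b[i]+b[i+1])/2,(b[i+2]+b[(i+3)%4])/2
    P,Q=onz(c,e1,z),onz(c,e2,z)
    d=Q-P; d=d if d[1]>0 else -d
    return (P+Q)/2,np.arctan2(-d[0],d[1]),np.linalg.norm(d),r["conf"]
E
python3 - <<'E'
from h import *
save("top","t1");save("side","s1")
S=(0,0,.074);PD=(-.146,-.045,.047);C=(.1,0,.065)
T,D="top","side"
obs=[(T,S,(241.8,209.3)),(T,PD,(246.6,270)),(T,C,(248.6,174.3)),(T,S,(239,205.5)),(T,(0,0,0),(243.6,214.3)),
(D,S,(254.4,226.3)),(D,PD,(315.9,260.4)),(D,C,(223.5,215.3)),(D,S,(251.8,232.8)),(D,(0,0,0),(253.9,257.3))]
p,r=fit(obs,[.4,.15,0]);print("stand",p);print(r)
p2,r=fit([(T,(.04,0,.035),(400.9,203.6)),(T,(-.04,0,.032),(387.6,230.4)),(T,(0,0,0.003),(392.4,220.6)),
(D,(.04,0,.035),(346.4,185.4)),(D,(-.04,0,.032),(361.9,195.8)),(D,(0,0,.003),(351.2,198.5))],[.4,-.1,0]);print("tray",p2);print(r)
print(axis(T,"barrel_done",.074,(240,208)),axis(T,"barrel_next",.035,(400,203)),axis(T,"plain_tube",.032,(390,232)))
im=[cv2.imread("pics/t1.png"),cv2.imread("pics/s1.png")]
def line(c,i,pts,col):
    q=np.array([proj(c,x) for x in pts])*16; cv2.polylines(im[i],[q.astype(int)],False,col,1,cv2.LINE_AA,4)
for i,c in enumerate((T,D)):
    for y in(-.06,.06): pass
    line(c,i,[W(p,(-.146-.019,-.045-.02,.047)),W(p,(-.146+.019,-.065,.047)),W(p,(-.127,-.025,.047)),W(p,(-.165,-.025,.047)),W(p,(-.165,-.065,.047))],(0,255,255))
    line(c,i,[W(p,(0,-.05,.074)),W(p,(0,.05,.074))],(0,0,255))
    for q in [(-.082,-.047),(.082,-.047),(.082,.047),(-.082,.047)],: 
        line(c,i,[W(p2,(*v,.006)) for v in q+q[:1]],(0,255,255))
    line(c,i,[W(p2,(.04,-.05,.035)),W(p2,(.04,.05,.035))],(0,0,255))
t=cv2.resize(im[0][150:300,200:440],(800,500),interpolation=cv2.INTER_CUBIC)
cv2.imwrite("pics/o1.png",t)
E
```

```text
stand [ 0.5694  0.2288 -0.2618]
[[-0.8982 -0.2557]
 [ 2.0717  1.8335]
 [ 0.156  -2.3737]
 [ 1.9018  3.5443]
 [ 0.1002  0.6234]
 [-2.6864  2.1193]
 [-1.0418 -0.0607]
 [ 1.7018  0.2887]
 [-0.0864 -4.3807]
 [-1.0153  0.8641]]
tray [ 0.5222 -0.1568 -0.5775]
[[-0.5434 -0.5662]
 [-0.3448 -0.0312]
 [-1.6376 -1.7652]
 [ 1.1039 -2.8345]
 [ 0.52   -0.8843]
 [ 2.8763  0.3363]]
(array([0.5716, 0.2296, 0.074 ]), np.float64(-0.2732437601465906), np.float64(0.10493360912456436), 0.58) (array([0.4809, 0.2502, 0.035 ]), np.float64(1.4436042215261444), np.float64(0.15169027702126042), 0.24) (array([ 0.4849, -0.1397,  0.032 ]), np.float64(-0.3786085181603066), np.float64(0.10486412247133427), 0.88)
```

View pics/o1.png

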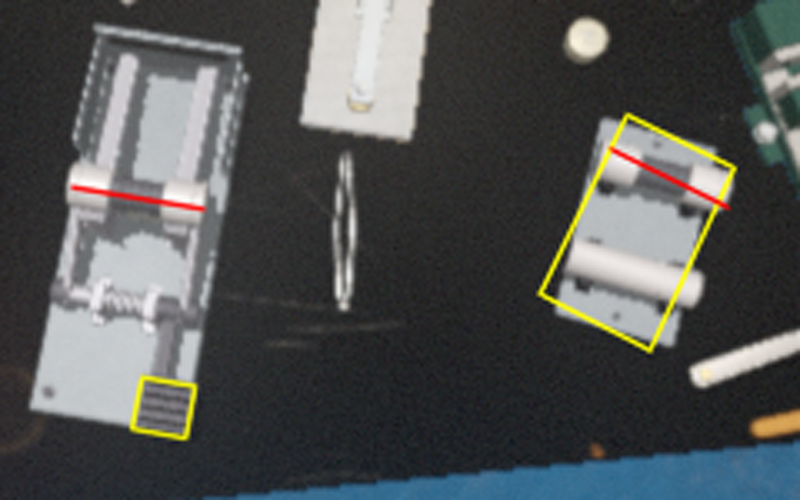

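Stand overlay fits. The tray yaw is off, so I refit it from its plate corners.

```bash
python3 - <<'E'
from h import *
px=lambda u,v:(200+u*240/800,150+v*150/500)
T="top"
q=[onz(T,px(*a),.006) for a in((603,120),(722,153),(672,347),(555,312))]
for a in q: print(a)
print("centre",sum(q)/4, [np.arctan2(-(a-b)[0],(a-b)[1]) for a,b in((q[0],q[1]),(q[3],q[2]))],[np.arctan2((a-b)[1],(a-b)[0]) for a,b in((q[0],q[3]),(q[1],q[2]))])
a,b=onz(T,px(605,165),.035),onz(T,px(733,188),.035);print("next",(a+b)/2,np.arctan2(-(a-b)[0],(a-b)[1]),np.linalg.norm(a-b))
R=optics.regions_of("side","barrel_next");print([(r["rect"],r["conf"]) for r in R])
R=optics.regions_of(T,"rest_tray")[0];print(R["rect"],R["conf"])
r=cv2.minAreaRect(np.argwhere(R["region"])[:,::-1].astype(np.float32));b=[onz(T,x,.006) for x in cv2.boxPoints(r)];print(np.array(b),sum(b)/4)
E
```

```text
[ 0.6128 -0.1433  0.006 ]
[ 0.5769 -0.2341  0.006 ]
[ 0.4275 -0.1696  0.006 ]
[ 0.4629 -0.0832  0.006 ]
centre [ 0.52   -0.1575  0.006 ] [np.float64(-0.3766940283100554), np.float64(-0.3886969231933869)] [np.float64(-0.38137409651625653), np.float64(-0.40784760788752245)]
next [ 0.5559 -0.1795  0.035 ] -0.2774161263181453 0.09975230313346098
[([345.4, 186.3, 28.2, 14.8], 0.86)]
[390.1, 219.7, 49.5, 63.8] 0.64
[[ 0.4609 -0.0773  0.006 ]
 [ 0.6158 -0.1392  0.006 ]
 [ 0.5816 -0.2331  0.006 ]
 [ 0.4285 -0.1683  0.006 ]] [ 0.5217 -0.1545  0.006 ]
```

```bash
cat >> h.py <<'E'
def plan(P,az,n,ease=True):
    """P: list of world waypoints (first = now), az list; n rows"""
    from scipy.interpolate import PchipInterpolator as I
    P=np.array(P);t=np.linspace(0,1,len(P));u=np.arange(1,n+1)/n
    if ease:u=u*u*(3-2*u)
    q=I(t,(P-P[0])/.03)(u);a=I(t,np.array(az))(u)
    import json
    print(json.dumps([dict(x=round(v[0],2),y=round(v[1],2),z=round(v[2],2),az=round(b,3)) for v,b in zip(q,a)]).replace('"','').replace(' ',''))
def arc(p,q,m=7):
    r=np.linspace(np.hypot(*p[:2]),np.hypot(*q[:2]),m);h=np.linspace(np.arctan2(p[1],p[0]),np.arctan2(q[1],q[0]),m);z=np.linspace(p[2],q[2],m)
    return np.c_[r*np.cos(h),r*np.sin(h),z]
E
python3 - <<'E'
from h import *
A=arc((.171,-.549,.231),(.417,.224,.12));A[1:3,2]=.231;A[3:5,2]=.21
plan(A,np.linspace(0,1.0,7),18)
E
```

```text
[{x:0.28,y:0.13,z:0.0,az:0.009},{x:1.07,y:0.51,z:0.0,az:0.034},{x:2.26,y:1.16,z:0.0,az:0.074},{x:3.7,y:2.1,z:0.0,az:0.126},{x:5.27,y:3.36,z:0.0,az:0.189},{x:6.89,y:5.02,z:0.0,az:0.259},{x:8.35,y:7.01,z:-0.0,az:0.336},{x:9.61,y:9.26,z:-0.35,az:0.417},{x:10.47,y:11.69,z:-0.7,az:0.5},{x:10.93,y:14.18,z:-0.7,az:0.583},{x:11.13,y:16.63,z:-0.7,az:0.664},{x:10.92,y:18.9,z:-1.59,az:0.741},{x:10.48,y:20.93,z:-2.87,az:0.811},{x:9.97,y:22.62,z:-3.31,az:0.874},{x:9.34,y:23.96,z:-3.55,az:0.926},{x:8.75,y:24.94,z:-3.67,az:0.966},{x:8.35,y:25.56,z:-3.7,az:0.991},{x:8.2,y:25.77,z:-3.7,az:1.0}]
```

{"name": "servo_tool", "arguments": {"plan": [{"x":0.5,"y":0.3,"az":0.01},{"x":1.5,"y":0.8,"az":0.05},{"x":2.7,"y":1.5,"az":0.1},{"x":4.0,"y":2.3,"az":0.15},{"x":5.3,"y":3.4,"az":0.2},{"x":6.5,"y":4.6,"az":0.26},{"x":7.6,"y":5.9,"az":0.32},{"x":8.5,"y":7.3,"az":0.38},{"x":9.3,"y":8.7,"az":0.43},{"x":10.0,"y":10.2,"z":-0.3,"az":0.48},{"x":10.5,"y":11.7,"z":-0.5,"az":0.54},{"x":10.8,"y":13.3,"z":-0.7,"az":0.6},{"x":11.0,"y":14.9,"z":-0.7,"az":0.65},{"x":11.1,"y":16.5,"z":-0.8,"az":0.7},{"x":10.95,"y":18.1,"z":-1.2,"az":0.76},{"x":10.7,"y":19.7,"z":-1.7,"az":0.82},{"x":10.3,"y":21.2,"z":-2.3,"az":0.88},{"x":9.7,"y":22.7,"z":-2.9,"az":0.94},{"x":9.1,"y":24.1,"z":-3.3,"az":0.98},{"x":8.5,"y":25.3,"z":-3.6,"az":1.0}], "grip": 0, "newtons": 40}}

```text
schema error: expected keys x, y, z, ax, ay, az
```

{"name": "servo_tool", "arguments": {"plan": [{"x":0.5,"y":0.3,"z":0,"ax":0,"ay":0,"az":0.01},{"x":1.5,"y":0.8,"z":0,"ax":0,"ay":0,"az":0.05},{"x":2.7,"y":1.5,"z":0,"ax":0,"ay":0,"az":0.1},{"x":4.0,"y":2.3,"z":0,"ax":0,"ay":0,"az":0.15},{"x":5.3,"y":3.4,"z":0,"ax":0,"ay":0,"az":0.2},{"x":6.5,"y":4.6,"z":0,"ax":0,"ay":0,"az":0.26},{"x":7.6,"y":5.9,"z":0,"ax":0,"ay":0,"az":0.32},{"x":8.5,"y":7.3,"z":0,"ax":0,"ay":0,"az":0.38},{"x":9.3,"y":8.7,"z":0,"ax":0,"ay":0,"az":0.43},{"x":10.0,"y":10.2,"z":-0.3,"ax":0,"ay":0,"az":0.48},{"x":10.5,"y":11.7,"z":-0.5,"ax":0,"ay":0,"az":0.54},{"x":10.8,"y":13.3,"z":-0.7,"ax":0,"ay":0,"az":0.6},{"x":11.0,"y":14.9,"z":-0.7,"ax":0,"ay":0,"az":0.65},{"x":11.1,"y":16.5,"z":-0.8,"ax":0,"ay":0,"az":0.7},{"x":10.95,"y":18.1,"z":-1.2,"ax":0,"ay":0,"az":0.76},{"x":10.7,"y":19.7,"z":-1.7,"ax":0,"ay":0,"az":0.82},{"x":10.3,"y":21.2,"z":-2.3,"ax":0,"ay":0,"az":0.88},{"x":9.7,"y":22.7,"z":-2.9,"ax":0,"ay":0,"az":0.94},{"x":9.1,"y":24.1,"z":-3.3,"ax":0,"ay":0,"az":0.98},{"x":8.5,"y":25.3,"z":-3.6,"ax":0,"ay":0,"az":1.0}], "grip": 0, "newtons": 40}}

```text
time: 3.25
tcp_pos: [0.4243, 0.2127, 0.1225]
eef_rot: [-0.429, -0.561, -0.43, 0.562]
wrist_force: [0.7, 0.5, 0.2]
finger_gap: -0.0002
```

{"name": "servo_tool", "arguments": {"plan": [{"x":-0.1,"y":0.2,"z":-0.3,"ax":0,"ay":0,"az":0},{"x":-0.24,"y":0.38,"z":-0.9,"ax":0,"ay":0,"az":0},{"x":-0.24,"y":0.38,"z":-1.5,"ax":0,"ay":0,"az":0},{"x":-0.24,"y":0.38,"z":-1.95,"ax":0,"ay":0,"az":0},{"x":-0.24,"y":0.38,"z":-2.1,"ax":0,"ay":0,"az":0},{"x":-0.24,"y":0.38,"z":-2.1,"ax":0,"ay":0,"az":0}]}}

```text
time: 3.85
tcp_pos: [0.4165, 0.2239, 0.0591]
eef_rot: [-0.429, -0.561, -0.43, 0.562]
wrist_force: [0.8, 0.0, -0.5]
finger_gap: -0.0002
```

```bash
python3 - <<'E'
from h import *
a=save("top","t2");b=save("side","s2")
f=lambda i,r,c:cv2.resize(i[r:r+120,c:c+107,::-1],(400,450),interpolation=cv2.INTER_CUBIC)
cv2.imwrite("pics/o2.png",np.hstack([f(a,180,200),f(b,190,250)]))
s=ctrl.get_state();print(s["tcp_pos"],s["wrist_force"]);print(proj("side",s["tcp_pos"]),proj("top",s["tcp_pos"]))
E
```

```text
[0.4176 0.2242 0.0601] [ 0.6613  0.1109 -0.0238]
[314.3564 254.8266] [247.7429 271.201 ]
```

View pics/o2.png

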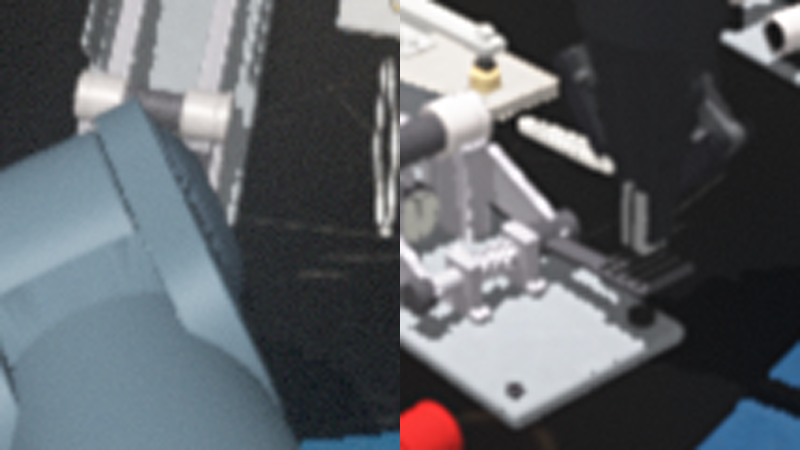

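Fingertips are above the pad, at about (248,240)/3.75 in the right crop. Pressing now.

{"name": "servo_tool", "arguments": {"plan": [{"x":0,"y":0,"z":-0.3,"ax":0,"ay":0,"az":0},{"x":0,"y":0,"z":-0.45,"ax":0,"ay":0,"az":0},{"x":0,"y":0,"z":-0.6,"ax":0,"ay":0,"az":0},{"x":0,"y":0,"z":-0.75,"ax":0,"ay":0,"az":0},{"x":0,"y":0,"z":-0.9,"ax":0,"ay":0,"az":0},{"x":0,"y":0,"z":-1.05,"ax":0,"ay":0,"az":0},{"x":0,"y":0,"z":-1.15,"ax":0,"ay":0,"az":0},{"x":0,"y":0,"z":-1.15,"ax":0,"ay":0,"az":0},{"x":0,"y":0,"z":-1.15,"ax":0,"ay":0,"az":0}]}}

```text
time: 4.85
tcp_pos: [0.4173, 0.2245, 0.0258]
eef_rot: [0.429, 0.562, 0.43, -0.562]
wrist_force: [-2.6, 0.0, 7.5]
finger_gap: 0.0002
```

Not yet at the stop (force 7.5 N). A bit more.

{"name": "servo_tool", "arguments": {"plan": [{"x":0,"y":0,"z":-0.06,"ax":0,"ay":0,"az":0},{"x":0,"y":0,"z":-0.1,"ax":0,"ay":0,"az":0},{"x":0,"y":0,"z":-0.13,"ax":0,"ay":0,"az":0},{"x":0,"y":0,"z":-0.13,"ax":0,"ay":0,"az":0}]}}

```text
time: 5.25
tcp_pos: [0.4176, 0.2245, 0.0235]
eef_rot: [0.429, 0.562, 0.43, -0.561]
wrist_force: [-5.5, -2.2, 19.7]
finger_gap: -0.0001
```

```bash
python3 - <<'E'
from h import *
b=save("side","s3");s=ctrl.get_state();print(s["tcp_pos"],s["wrist_force"])
cv2.imwrite("pics/o3.png",cv2.resize(b[180:300,190:350,::-1],(640,480),interpolation=cv2.INTER_CUBIC))
for l in("barrel_done",):print([(r["position"],r["conf"]) for r in optics.tip_of("side",l)])
print(proj("side",W((.5695,.229,-.265),(.1,0,.065))),proj("side",W((.5695,.229,-.265),(0,0,.074))))
E
```

```text
[0.4176 0.2245 0.0235] [-5.1543 -1.6118 20.0587]
[([242.7, 317.8], 0.91), ([224.0, 216.0], 0.68)]
[225.239 215.577] [251.6299 228.4545]
```

View pics/o3.png

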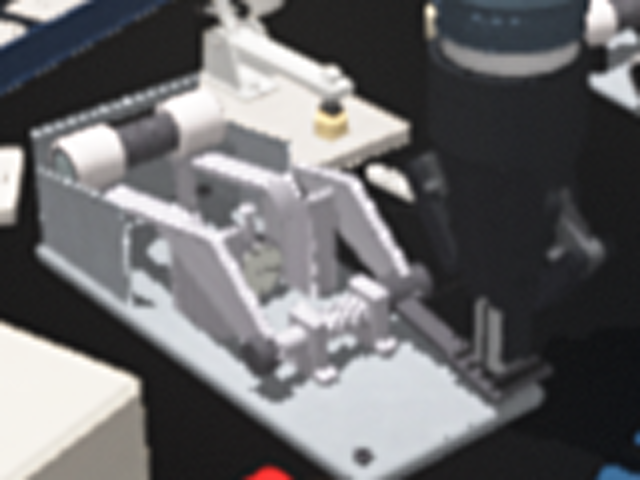

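The pedal hit its stop at 20 N, and barrel_done now lies in the chute at side px (224,216), as predicted. Next: release the pedal, open the gripper and go over the waisted barrel.

{"name": "servo_tool", "arguments": {"plan": [{"x":0,"y":0,"z":0.2,"ax":0,"ay":0,"az":0},{"x":0,"y":0,"z":0.5,"ax":0,"ay":0,"az":0},{"x":0,"y":0,"z":0.8,"ax":0,"ay":0,"az":0},{"x":0,"y":0,"z":1.2,"ax":0,"ay":0,"az":0},{"x":0,"y":0,"z":2.0,"ax":0,"ay":0,"az":0},{"x":0,"y":-0.2,"z":3.0,"ax":0,"ay":0,"az":0},{"x":0.3,"y":-1,"z":3.8,"ax":0,"ay":0,"az":0},{"x":0.7,"y":-2,"z":4.0,"ax":0,"ay":0,"az":-0.02},{"x":1.15,"y":-3.2,"z":4.0,"ax":0,"ay":0,"az":-0.03},{"x":1.65,"y":-4.6,"z":4.0,"ax":0,"ay":0,"az":-0.04},{"x":2.15,"y":-6,"z":4.0,"ax":0,"ay":0,"az":-0.05},{"x":2.65,"y":-7.4,"z":4.0,"ax":0,"ay":0,"az":-0.07},{"x":3.15,"y":-8.8,"z":4.0,"ax":0,"ay":0,"az":-0.08},{"x":3.6,"y":-10.1,"z":4.0,"ax":0,"ay":0,"az":-0.09},{"x":4.0,"y":-11.3,"z":4.0,"ax":0,"ay":0,"az":-0.1},{"x":4.35,"y":-12.3,"z":3.9,"ax":0,"ay":0,"az":-0.11},{"x":4.6,"y":-12.9,"z":3.7,"ax":0,"ay":0,"az":-0.119},{"x":4.7,"y":-13.17,"z":3.3,"ax":0,"ay":0,"az":-0.119},{"x":4.7,"y":-13.17,"z":3.1,"ax":0,"ay":0,"az":-0.119}]}}

```text
time: 7.25
tcp_pos: [0.558, -0.1706, 0.1145]
eef_rot: [0.394, 0.586, 0.396, -0.586]
wrist_force: [0.1, 0.3, 0.8]
finger_gap: -0.0004
```

{"name": "servo_tool", "arguments": {"plan": [{"x":0,"y":0,"z":0,"ax":0,"ay":0,"az":0},{"x":0,"y":0,"z":0,"ax":0,"ay":0,"az":0},{"x":0,"y":0,"z":0,"ax":0,"ay":0,"az":0},{"x":0,"y":0,"z":0,"ax":0,"ay":0,"az":0}], "grip": 75}}

```text
time: 7.65
tcp_pos: [0.5582, -0.1699, 0.1151]
eef_rot: [0.395, 0.586, 0.396, -0.586]
wrist_force: [0.4, 0.6, 0.1]
finger_gap: 0.058
```

```bash
python3 - <<'E'
from h import *
a=save("top","t4");b=save("side","s4");s=ctrl.get_state();print(s["tcp_pos"],s["eef_rot"],s["wrist_force"],s["finger_gap"])
f=lambda i,r,c:cv2.resize(i[r:r+120,c:c+107,::-1],(400,450),interpolation=cv2.INTER_CUBIC)
cv2.imwrite("pics/o4.png",np.hstack([f(a,160,210),f(b,130,300)]))
print(proj("side",(.5585,-.1705,.035)))
E
```

```text
[ 0.5582 -0.1702  0.115 ] [ 0.3948  0.5865  0.3961 -0.5859] [ 0.0833  0.1263 -0.2411] 0.07205953494877103
[345.2105 183.3225]
```

View pics/o4.png

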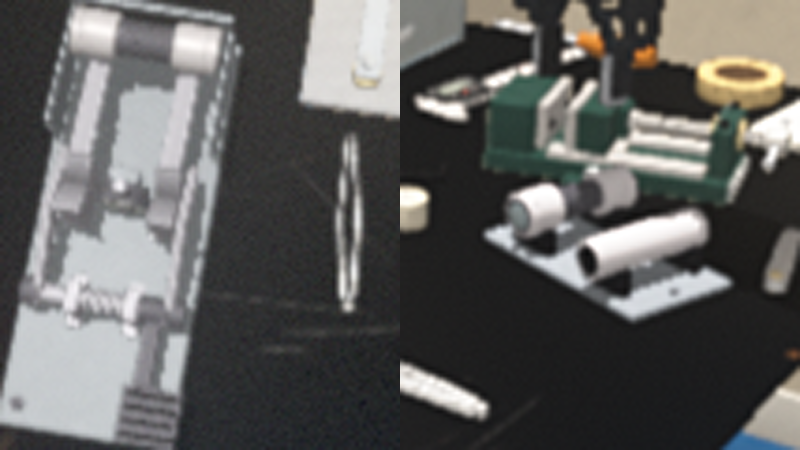

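```bash
python3 - <<'E'
from h import *
T="top"
print("plunger",onz(T,(210+128/3.74,160+188/3.75),.065), "fit",W((.5695,.229,-.265),(0,0,.065)), "tri side?")
g=lambda p:(p-np.array([.5585,-.1705,0]))@np.c_[[.927,-.376,0],[.376,.927,0]]
for p in((600,235),(605,270),(618,290),(632,322)): print(g(onz(T,(p[0]/1.4286,p[1]/1.4286),.03))*1e3)
print([(r["position"],r["conf"]) for r in optics.tip_of(T,"v_seat")],[(r["position"],r["conf"]) for r in optics.tip_of("side","barrel_next")],proj(T,W((.5695,.229,-.265),(0,0,.074))))
E
```

```text
plunger [0.5679 0.2215 0.065 ] fit [0.5695 0.229  0.065 ] tri side?
[119.5644 -36.0275]
[ 56.2931 -59.2369]
[ 26.2544 -89.8878]
[ -24.347 -126.222]
[([244.5, 206.5], 0.85), ([250.1, 171.2], 0.49)] [([346.9, 183.5], 0.65)] [240.8115 209.032 ]
```

```bash
python3 - <<'E'
from h import *
im=cv2.imread("pics/t4.png")[150:300,195:305]; k=6
im=cv2.resize(im,None,fx=k,fy=k,interpolation=cv2.INTER_CUBIC)
p=(.5695,.229,-.265)
def L(pts,col):
    q=(np.array([proj("top",W(p,x)) for x in pts])-[195,150]+.5)*k-.5
    cv2.polylines(im,[q.astype(int)],False,col,1,cv2.LINE_AA)
for y0,y1 in((-.04,-.022),(.022,.04)):
    L([(-.02,y0,.071),(-.02,y1,.071),(0,y1,.051),(.014,y1,.065),(.014,y0,.065),(0,y0,.051),(-.02,y0,.071)],(0,0,255))
for y in(-.06,.06):L([(-.17,y,.01),(.12,y,.01)],(0,255,0))
L([(-.004,0,.065),(.004,0,.065)],(0,255,255));L([(0,-.004,.065),(0,.004,.065)],(0,255,255))
cv2.imwrite("pics/o5.png",im[:600])
E
```

```text
(no output)
```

View pics/o5.png

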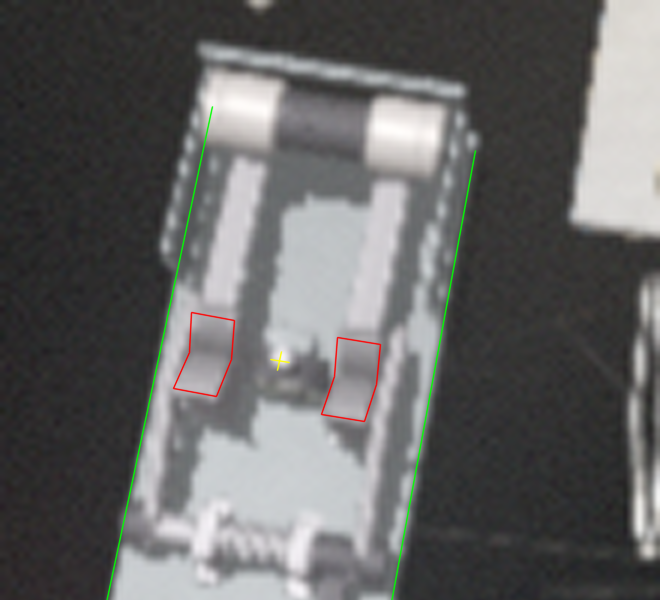

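The overlay lines up with the V blocks, so the stand pose (0.5695, 0.229, -0.265) holds. The plunger I had picked was the dial. Descending to grasp.

{"name": "servo_tool", "arguments": {"plan": [{"x":0,"y":0,"z":-0.5,"ax":0,"ay":0,"az":0},{"x":0,"y":0,"z":-1.2,"ax":0,"ay":0,"az":0},{"x":0,"y":0,"z":-2.0,"ax":0,"ay":0,"az":0},{"x":0,"y":0,"z":-2.7,"ax":0,"ay":0,"az":0},{"x":0,"y":0,"z":-3.1,"ax":0,"ay":0,"az":0},{"x":0,"y":0,"z":-3.25,"ax":0,"ay":0,"az":0},{"x":0,"y":0,"z":-3.25,"ax":0,"ay":0,"az":0}]}}

```text
time: 8.55
tcp_pos: [0.558, -0.1703, 0.0172]
eef_rot: [0.394, 0.586, 0.396, -0.586]
wrist_force: [-0.1, -0.0, -0.4]
finger_gap: 0.0755
```

{"name": "servo_tool", "arguments": {"plan": [{"x":0,"y":0,"z":0,"ax":0,"ay":0,"az":0},{"x":0,"y":0,"z":0,"ax":0,"ay":0,"az":0},{"x":0,"y":0,"z":0,"ax":0,"ay":0,"az":0},{"x":0,"y":0,"z":0,"ax":0,"ay":0,"az":0},{"x":0,"y":0,"z":0,"ax":0,"ay":0,"az":0},{"x":0,"y":0,"z":0,"ax":0,"ay":0,"az":0}], "grip": 15, "newtons": 20}}

```text
time: 9.15
tcp_pos: [0.5599, -0.1711, 0.0184]
eef_rot: [0.396, 0.587, 0.395, -0.585]
wrist_force: [2.5, -1.4, 2.6]
finger_gap: 0.0233
```

{"name": "servo_tool", "arguments": {"plan": [{"x":0,"y":0,"z":0,"ax":0,"ay":0,"az":0},{"x":0,"y":0,"z":0,"ax":0,"ay":0,"az":0},{"x":0,"y":0,"z":0.2,"ax":0,"ay":0,"az":0},{"x":0,"y":0,"z":0.6,"ax":0,"ay":0,"az":0},{"x":0,"y":0,"z":1.3,"ax":0,"ay":0,"az":0},{"x":0,"y":0,"z":2.2,"ax":0,"ay":0,"az":0},{"x":0,"y":0,"z":3.2,"ax":0,"ay":0,"az":0},{"x":0,"y":0,"z":4.0,"ax":0,"ay":0,"az":0},{"x":0,"y":0,"z":4.3,"ax":0,"ay":0,"az":0},{"x":0,"y":0,"z":4.3,"ax":0,"ay":0,"az":0}], "grip": 15, "newtons": 50}}

```text
time: 10.15
tcp_pos: [0.5604, -0.1714, 0.1487]
eef_rot: [0.396, 0.588, 0.395, -0.585]
wrist_force: [-0.7, -0.0, -2.9]
finger_gap: 0.0223
```

```bash
python3 - <<'E'
from h import *
a=save("top","t6");b=save("side","s6");s=ctrl.get_state();print(s["tcp_pos"],s["eef_rot"],s["wrist_force"],s["finger_gap"])
t=s["tcp_pos"]
im=cv2.resize(b[95:215,270:430,::-1],None,fx=5,fy=5,interpolation=cv2.INTER_CUBIC)
y=np.array([.376,.927,0]);
for dz,col in((.019,(0,0,255)),):
    for u in(-.05,-.02,0,.02,.05):
        q=(proj("side",t+[0,0,dz]+u*y)-[270,95]+.5)*5; cv2.circle(im,tuple(q.astype(int)),3,col,-1)
cv2.imwrite("pics/o6.png",im)
E
```

```text
[ 0.5589 -0.1708  0.1462] [ 0.3949  0.5867  0.3958 -0.5858] [-0.6493 -0.0246 -1.3629] 0.022400742691429124
```

View pics/o6.png

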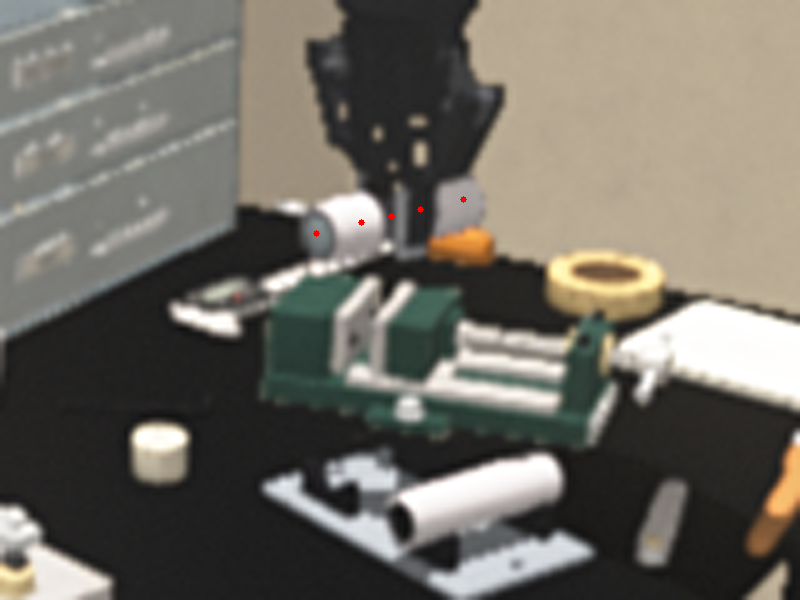

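Barrel held. Its image sits about 3 mm towards its -y end relative to the grip centre, but that is within calibration error, so I will check it at the stand. Moving there along an inward arc, clear of the toggle clamp.

{"name": "servo_tool", "arguments": {"plan": [{"x":-0.1,"y":0.3,"z":0.2,"ax":0,"ay":0,"az":0},{"x":-0.4,"y":1.0,"z":0.5,"ax":0,"ay":0,"az":0.01},{"x":-0.8,"y":1.9,"z":0.7,"ax":0,"ay":0,"az":0.02},{"x":-1.2,"y":2.9,"z":0.7,"ax":0,"ay":0,"az":0.03},{"x":-1.5,"y":4.0,"z":0.7,"ax":0,"ay":0,"az":0.04},{"x":-1.6,"y":5.2,"z":0.7,"ax":0,"ay":0,"az":0.05},{"x":-1.6,"y":6.4,"z":0.7,"ax":0,"ay":0,"az":0.06},{"x":-1.5,"y":7.6,"z":0.7,"ax":0,"ay":0,"az":0.07},{"x":-1.3,"y":8.8,"z":0.7,"ax":0,"ay":0,"az":0.08},{"x":-1.0,"y":10.0,"z":0.7,"ax":0,"ay":0,"az":0.09},{"x":-0.6,"y":11.1,"z":0.6,"ax":0,"ay":0,"az":0.1},{"x":-0.2,"y":12.1,"z":0.4,"ax":0,"ay":0,"az":0.11},{"x":0.15,"y":12.8,"z":0.1,"ax":0,"ay":0,"az":0.119},{"x":0.3,"y":13.2,"z":-0.3,"ax":0,"ay":0,"az":0.119},{"x":0.35,"y":13.33,"z":-0.7,"ax":0,"ay":0,"az":0.119},{"x":0.35,"y":13.33,"z":-1.0,"ax":0,"ay":0,"az":0.119},{"x":0.35,"y":13.33,"z":-1.0,"ax":0,"ay":0,"az":0.119},{"x":0.35,"y":13.33,"z":-1.0,"ax":0,"ay":0,"az":0.119}]}}

```text
time: 12.05
tcp_pos: [0.5688, 0.228, 0.116]
eef_rot: [-0.429, -0.562, -0.43, 0.562]
wrist_force: [-0.3, 0.1, -2.6]
finger_gap: 0.0221
```

```bash
cat > ov.py <<'E'
from h import *
import sys
b=save("side","s"+sys.argv[1]);s=[]
for i in range(1): s=ctrl.get_state()
t=s["tcp_pos"];print(t,s["eef_rot"],s["wrist_force"],s["finger_gap"])
k=6;o=np.array([195,150]);im=cv2.resize(b[150:250,195:325,::-1],None,fx=k,fy=k,interpolation=cv2.INTER_CUBIC)
P=(.5695,.229,-.265)
def L(pts,col):
    q=(np.array([proj("side",x) for x in pts])-o+.5)*k
    cv2.polylines(im,[q.astype(int)],False,col,1,cv2.LINE_AA)
for y0,y1 in((-.04,-.022),(.022,.04)):
    L([W(P,x) for x in[(-.02,y0,.071),(-.02,y1,.071),(0,y1,.051),(.014,y1,.065),(.014,y0,.065),(0,y0,.051),(-.02,y0,.071)]],(0,0,255))
th=np.linspace(0,6.3,40);Q=(t[0],t[1],P[2]);h=t[2]+.0166
for y,r in((-.05,.016),(-.02,.016),(.02,.016),(.05,.016)): L([W(Q,(r*np.cos(a),y,h+r*np.sin(a))) for a in th],(0,255,0))
cv2.imwrite(f"pics/o{sys.argv[1]}.png",im)
E
python3 ov.py 7
```

```text
[0.5693 0.2282 0.1166] [ 0.4287  0.5624  0.4296 -0.5616] [-0.1159 -0.5801 -1.9798] 0.022355843056184415
```

View pics/o7.png

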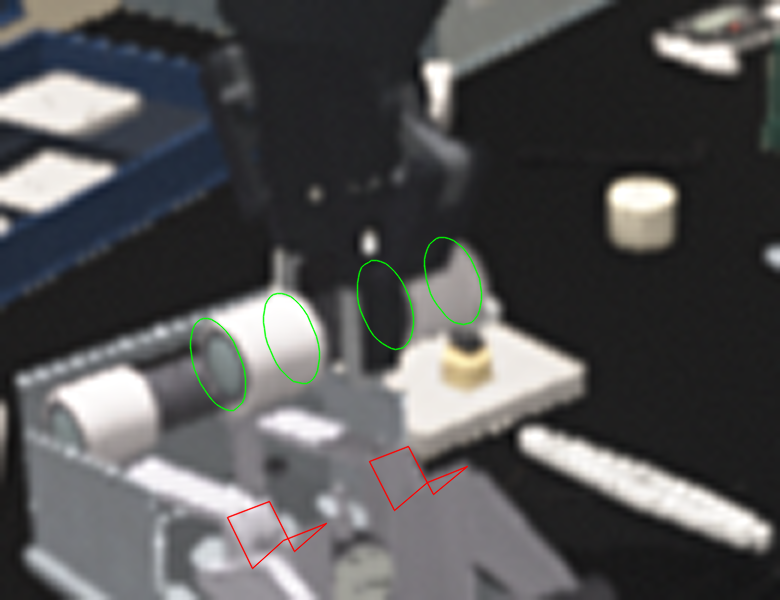

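```bash
python3 - <<'E'
from h import *
P=(.5695,.229,-.265);k=9;th=np.linspace(0,6.3,60);out=[]
for f,Q,h,c in(("s1",P,.074,(252,229)),("s7",(.5693,.2282,-.265),.1166+.0166,(251,204))):
    o=np.array(c)-[28,22];im=cv2.imread(f"pics/{f}.png")[o[1]:o[1]+44,o[0]:o[0]+56]
    im=cv2.resize(im,None,fx=k,fy=k,interpolation=cv2.INTER_CUBIC)
    im=cv2.convertScaleAbs(im,alpha=1.15,beta=25)
    for y in(-.05,-.02,.02,.05):
        q=(np.array([proj("side",W(Q,(.016*np.cos(a),y,h+.016*np.sin(a)))) for a in th])-o+.5)*k
        cv2.polylines(im,[q.astype(int)],False,(0,255,0),1,cv2.LINE_AA)
    out.append(im[:, :400] if 0 else im)
im=np.hstack(out);im=cv2.resize(im,(800,int(im.shape[0]*800/im.shape[1])),interpolation=cv2.INTER_AREA)
cv2.imwrite("pics/o8.png",np.vstack(out)[:, :] if 0 else im)
E
```

View pics/o8.png

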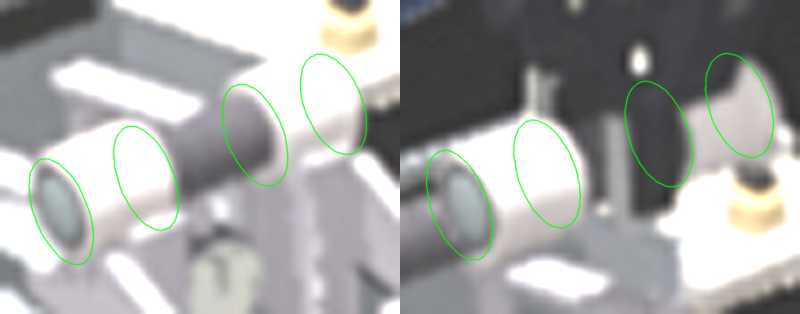

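The left panel, barrel_done in the V, fits the model exactly. In the right panel the held barrel sits about 2.3 mm towards -y. I correct for that and lower.

{"name": "servo_tool", "arguments": {"plan": [{"x":0.02,"y":0.09,"z":-0.2,"ax":0,"ay":0,"az":0},{"x":0.02,"y":0.09,"z":-0.6,"ax":0,"ay":0,"az":0},{"x":0.02,"y":0.09,"z":-1.0,"ax":0,"ay":0,"az":0},{"x":0.02,"y":0.09,"z":-1.3,"ax":0,"ay":0,"az":0},{"x":0.02,"y":0.09,"z":-1.5,"ax":0,"ay":0,"az":0},{"x":0.02,"y":0.09,"z":-1.6,"ax":0,"ay":0,"az":0},{"x":0.02,"y":0.09,"z":-1.7,"ax":0,"ay":0,"az":0},{"x":0.02,"y":0.09,"z":-1.75,"ax":0,"ay":0,"az":0},{"x":0.02,"y":0.09,"z":-1.75,"ax":0,"ay":0,"az":0}]}}

```text
time: 13.0
tcp_pos: [0.57, 0.2309, 0.0642]
eef_rot: [0.429, 0.562, 0.43, -0.562]
wrist_force: [0.8, 0.2, -2.3]
finger_gap: 0.0227
```

Still free 6 mm above the seat. Continuing slowly.

{"name": "servo_tool", "arguments": {"plan": [{"x":0,"y":0,"z":-0.06,"ax":0,"ay":0,"az":0},{"x":0,"y":0,"z":-0.12,"ax":0,"ay":0,"az":0},{"x":0,"y":0,"z":-0.17,"ax":0,"ay":0,"az":0},{"x":0,"y":0,"z":-0.2,"ax":0,"ay":0,"az":0},{"x":0,"y":0,"z":-0.2,"ax":0,"ay":0,"az":0}]}}

```text
time: 13.5
tcp_pos: [0.5714, 0.231, 0.0591]
eef_rot: [0.429, 0.563, 0.429, -0.561]
wrist_force: [1.4, -0.3, 2.7]
finger_gap: 0.0224
```

{"name": "servo_tool", "arguments": {"plan": [{"x":0,"y":0,"z":-0.03,"ax":0,"ay":0,"az":0},{"x":0,"y":0,"z":-0.06,"ax":0,"ay":0,"az":0},{"x":0,"y":0,"z":-0.06,"ax":0,"ay":0,"az":0},{"x":0,"y":0,"z":-0.06,"ax":0,"ay":0,"az":0}]}}

```text
time: 13.9
tcp_pos: [0.5725, 0.2311, 0.0581]
eef_rot: [0.43, 0.564, 0.428, -0.56]
wrist_force: [2.8, -0.9, 5.6]
finger_gap: 0.0224
```

```bash
python3 - <<'E'
from h import *
b=save("side","s9");s=ctrl.get_state();print(s["tcp_pos"],s["eef_rot"],s["wrist_force"],s["moment"],s["finger_gap"])
E
```

```text
[0.5725 0.231  0.058 ] [ 0.4297  0.564   0.4284 -0.5601] [ 1.6029 -0.877   4.7099] [-0.3118 -0.3675  0.0221] 0.0224698452671872
```

{"name": "servo_tool", "arguments": {"plan": [{"x":0.03,"y":-0.01,"z":-0.03,"ax":0,"ay":0,"az":0},{"x":0.06,"y":-0.015,"z":-0.06,"ax":0,"ay":0,"az":0},{"x":0.06,"y":-0.015,"z":-0.08,"ax":0,"ay":0,"az":0},{"x":0.06,"y":-0.015,"z":-0.08,"ax":0,"ay":0,"az":0}]}}

```text
time: 14.35
tcp_pos: [0.5728, 0.231, 0.0577]
eef_rot: [0.429, 0.564, 0.429, -0.56]
wrist_force: [-7.2, -1.8, 18.5]
finger_gap: 0.0222
```

The far face has made contact too (fx changed sign and motion stopped), so it is home. I rebalance to a pure downward push of about 13 N.

{"name": "servo_tool", "arguments": {"plan": [{"x":0,"y":0,"z":-0.07,"ax":0,"ay":0,"az":0},{"x":0,"y":0,"z":-0.07,"ax":0,"ay":0,"az":0},{"x":0,"y":0,"z":-0.07,"ax":0,"ay":0,"az":0},{"x":0,"y":0,"z":-0.07,"ax":0,"ay":0,"az":0},{"x":0,"y":0,"z":-0.07,"ax":0,"ay":0,"az":0}]}}

```text
time: 14.85
tcp_pos: [0.5728, 0.231, 0.0577]
eef_rot: [0.43, 0.564, 0.429, -0.56]
wrist_force: [-3.1, -1.8, 16.3]
finger_gap: 0.0224
```

```bash
python3 - <<'E'
from h import *
b=save("side","s10")
s=ctrl.get_state();print(s["time"],s["tcp_pos"],s["eef_rot"],s["wrist_force"],s["moment"],s["finger_gap"])
P=(.5695,.229,-.265);k=9;th=np.linspace(0,6.3,60);out=[]
for f in("s1","s10"):
    o=np.array((252,229))-[28,22];im=cv2.imread(f"pics/{f}.png")[o[1]:o[1]+44,o[0]:o[0]+56]
    im=cv2.convertScaleAbs(cv2.resize(im,None,fx=k,fy=k,interpolation=cv2.INTER_CUBIC),alpha=1.1,beta=15)
    for y in(-.05,-.02,.02,.05):
        q=(np.array([proj("side",W(P,(.016*np.cos(a),y,.074+.016*np.sin(a)))) for a in th])-o+.5)*k
        cv2.polylines(im,[q.astype(int)],False,(0,255,0),1,cv2.LINE_AA)
    out.append(im)
im=np.hstack(out);cv2.imwrite("pics/o10.png",cv2.resize(im,(800,int(im.shape[0]*800/im.shape[1])),interpolation=cv2.INTER_AREA))
E
```

```text
14.9 [0.5728 0.231  0.0577] [ 0.4295  0.5638  0.4291 -0.5598] [-3.4708 -2.1581 16.0354] [-0.5191  0.7493  0.0376] 0.022460663148505283
```

View pics/o10.png

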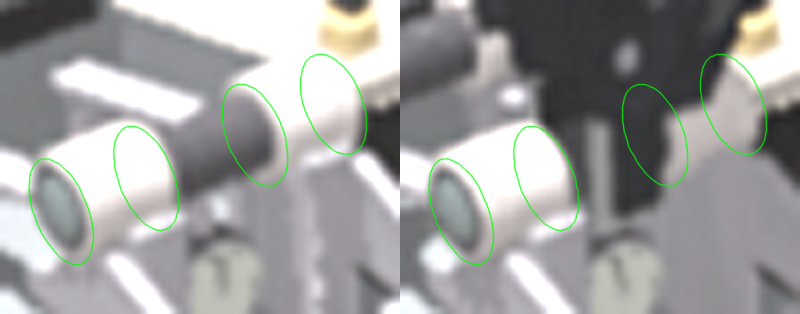

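{"name": "servo_tool", "arguments": {"plan": [{"x":-0.02,"y":-0.01,"z":-0.06,"ax":0,"ay":0,"az":0},{"x":-0.02,"y":-0.01,"z":-0.06,"ax":0,"ay":0,"az":0},{"x":-0.02,"y":-0.01,"z":-0.06,"ax":0,"ay":0,"az":0},{"x":-0.02,"y":-0.01,"z":-0.06,"ax":0,"ay":0,"az":0},{"x":-0.02,"y":-0.01,"z":-0.06,"ax":0,"ay":0,"az":0}]}}

```text
time: 15.4
tcp_pos: [0.5727, 0.231, 0.0577]
eef_rot: [0.43, 0.564, 0.429, -0.559]
wrist_force: [-2.4, -1.4, 12.1]
finger_gap: 0.0225
```

```bash
python3 - <<'E'
from h import *
for i in range(2):
    b=save("side","s11")
    s=ctrl.get_state();print(s["time"],s["tcp_pos"],s["wrist_force"],s["moment"],s["finger_gap"])
E
```

```text
15.45 [0.5728 0.231  0.0577] [-0.769  -2.0263 12.7631] [-0.3446  0.2975  0.0806] 0.02248992717964924
15.5 [0.5728 0.231  0.0577] [-1.9157 -1.388  13.1863] [-0.2893  0.3401  0.0522] 0.02233000816081796
```

```bash
python3 -c "
from bench import ctrl;print(ctrl.hand_in())"
```

```text
the job is handed in; nothing more can be done
None
```

The job is done and handed in at about 15.5 s on the robot's clock.

- **Pedal:** I pressed the pad to its stop at about 20 N. That tipped the measured barrel into the chute, where the picture showed it within 2 pixels of the expected rest position. A later picture showed the pedal back up and the V empty.
- **Grasp:** I took the waisted barrel by its waist at 50 N grip. It sat about 2.3 mm off centre along its length in the fingers, which I corrected before lowering it. The plain tube still lay in the tray in the picture taken after the lift, and I did not look at it again after that.
- **Seating:** The barrel first slid down the near face, then met the far face and stopped. In the side view it lay in the same place as the measured barrel had.
- **Last readings:** I am still holding it with about 13 N straight down and about 2 N sideways, with the pose steady. I could not read the gauge or the split of load between the two V blocks directly. That it bears on both faces along its length comes from the forces and the picture.
- **Disagreements:** The seat turned out about 3.5 mm from my picture estimate (3 mm in x, 2 mm in y). One early plunger pick, 7 mm off, was the dial and I discarded it.

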